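# Hold the calibration lever with the check weight on the scale

## Task

Calibrate the bench scale: gently set the largest of the three steel check weights upright on the centre of the sprung pan and let go of it. Then push the sloping spring lever of the switch box down until it is level, halfway through its swing, and finish while still holding it there with the fingers: released it is off, and it must never be forced down near its lower stop, nor the pan down near its own. Leave the two smaller weights and the multimeter where they are.

Things in the scene. Friction and masses are not known exactly. Their poses are not given: they have to be found in the camera images.
- weight_large: The largest check weight, plain steel, 500 g, standing on the bench: a cylinder 44 mm in diameter and 42 mm high, with a knob on top (neck 18 mm, head 26 mm in diameter, head from 52 to 66 mm up); 66 mm high in all. Origin at the centre of the underside, z up. It may stand in any of three places in a row running away from the robot, among the two smaller weights.
- weight_medium: Middle-sized check weight of the same shape, 200 g: 32 mm in diameter, 50 mm high with its knob. Origin at the centre of the underside. Leave it alone.
- weight_small: Smallest check weight of the same shape, 100 g: 24 mm in diameter, 38 mm high with its knob. Origin at the centre of the underside. Leave it alone.
- multimeter: Hand multimeter lying face up beyond the weights, 75 x 140 x 47 mm, 350 g, origin at the centre of the underside. Leave it alone.
- scale: Bench scale, fixed to the bench on the left or the right: grey housing 180 mm (x) by 200 mm (y) by 45 mm high, display on its -x side, with a round aluminium pan above it. Origin at the centre of the underside.
- pan_center (a point): Centre of the pan's top face, which carries a small dark spot 24 mm in diameter; it sinks with the pan. The pan is a flat rimless disc 136 mm in diameter, its top 75 mm above the bench when empty, over the centre of the housing.
- pan (a joint): How far the pan has sunk, m: 0 empty, 0.020 at its lower stop. Spring about 0.7 N per mm, so the large weight alone sinks it about 7 mm.
- switch_box: Grey box fixed on the other side from the scale: base 190 (x) x 90 (y) x 28 mm high, two cheeks up to 95 mm near its +x end that carry the hinge of a lever reaching to the box's -x. Hinge axis along the box's y, 60 mm to +x of the origin, 80 mm up. Origin at the centre of the underside.
- lever_pad (a point): Place to press: middle of the top face of the square black pad (50 x 50 x 12 mm) at the lever's free end; moves with the lever. Height above the bench: 111 mm released, 86 mm level, 61 mm at the lower stop. Horizontal distance from the hinge axis: 79 mm released, 85 mm level. Its axes are those of the box when released.
- lever (a joint): Angle of the lever, rad, growing as it is pressed: 0 released (sloping up 0.3 rad towards the free end), 0.3 level, 0.6 at the lower stop. It springs back; the pad needs about 5 N to start moving, 8 to 9 N when level and 12 to 13 N at the stop.
Mind the look-alikes: they are no part of the job. Several things have the shape of the switch_box; the one meant has the colours described above.

How it is judged:
On the way, in this order (a step that is already met when the one before it is completed fails the run):
1. the largest weight stands released and at rest on the centre of the pan (horizontal distance between weight_large and pan_center below 0.012 m and z of weight_large in the frame of pan_center between -0.004 and 0.004 m and angle between weight_large's own z axis and vertical below 0.1 rad and value of joint pan above 0.004 m and contact force between the fingers and weight_large below 0.05 N and linear speed of weight_large below 0.02 m/s), for 0.3 s.
2. the fingers hold the lever level (value of joint lever between 0.21 and 0.39 rad and contact force between the fingers and switch_box above 2 N), for 0.5 s.
At the end, for the whole second after the job is handed in: The largest weight stands upright (0.1 rad) and at rest on the pan, released, within 12 mm of its centre; the fingers press the lever (over 2 N) and hold it at 0.21 to 0.39 rad; the smaller weights and the multimeter are within 20 mm of their starts (all of step 1 and all of step 2 and distance of each of weight_medium, weight_small, multimeter from where it was at the start of the episode below 0.02 m); the arm keeps its last pose, push and grip.
It fails at once if the lever is forced down near its lower stop (over 0.52 rad) (value of joint lever above 0.52 rad).
It fails at once if the pan is forced down near its stop (over 18 mm) (value of joint pan above 0.018 m).
It fails at once if a smaller weight or the multimeter is moved more than 20 mm (distance of any of weight_medium, weight_small, multimeter from where it was at the start of the episode above 0.02 m).
It also fails if it takes over 54 s, if anything falls off the work surface, if the arm or the gripper's body presses on something with over 40 N, if the wrist force passes 120 N, or if a joint passes its speed limit or range.

## Robot

A 7-joint arm with a two-finger parallel gripper is mounted at the origin on the work surface. World frame = base frame: x ahead of the robot, y to its left, z up, the work surface at z = 0. Lengths are in m, angles in rad, forces in N, time in s.
With the tool pointing down it reaches from about 0.35 to 0.9 m from the base axis. Payload 8.1 kg.
Tool frame: the origin (TCP) lies midway between the tips of the shut fingers; the grasp point (between the pads) lies 19 mm behind it; z points along the fingers, y is the line along which they close (so a half turn about z gives the same grasp; the last joint's range is limited). The gripper opens to 92 mm and grips with 3 to 60 N. Pads are 19 mm wide; open, the fingers measure 130 mm over their backs; the gripper's body (75 mm by 190 mm) begins 47 mm behind the grasp point.
Start: joints at [1.166, 0.434, 0.025, 1.573, -0.012, 1.134, -0.075], TCP at [0.186, -0.597, 0.227] pointing down, gripper open.
Joint ranges: [-2.62, 2.62], [-0.44, 2.09], [-1.27, 1.32], [0.08, 2.57], [-1.32, 4.46], [0.12, 2], [-2.74, 2.74]. Speed limits (rad/s): [2.22, 2.22, 3.01, 3.01, 3.14, 3.14, 3.14].

## Interface

Orientations are given as a unit quaternion [x, y, z, w].
In Python, from cell import robot gives the robot as it stands.
- The arm moves only by the tool step_hand, called after "Request:" as name([rows], argument=value, ...), one row to a line, values as JSON. Schema: {"type":"object","properties":{"offsets":{"type":"array","items":{"type":"object","properties":{"x":{"type":"number"},"y":{"type":"number"},"z":{"type":"number"},"ax":{"type":"number"},"ay":{"type":"number"},"az":{"type":"number"},"aperture":{"type":"number"}},"additionalProperties":false,"required":["aperture"]},"minItems":1,"maxItems":12},"grip_force":{"type":"number"},"only":{"type":"string"},"quiet":{"type":"boolean"},"lines":{"type":"string"}},"required":["offsets"],"additionalProperties":false}. offsets is a list of rows, 1 to 12 of them, each an object with the fields x, y, z (the shift in m), ax, ay, az (a rotation vector in rad), aperture (the finger opening in m); a field left out counts as zero (the opening has to be given); each row shifts and turns the commanded pose from where the row before left it, along the tool's axes as they then stand; what a row does not reach is not made up. A row lasts 1/10 s, in which the tool goes at most 0.05 m and 0.15 rad, less where a joint would pass 70% of its speed; a pose out of reach is approached as far as the arm can. The fingers move at their own pace and stop on an object; grip_force is the grip in N (left out, the last holds). Time passes only in rows, so rows that do not move let the fingers close. The tool returns the time, the measured TCP pose, the force, the opening and the grip force at its end. only (a regular expression) keeps the lines of the reply that match it, lines (a string "A,B") keeps lines A to B, and quiet returns only ok. Input that does not fit is refused with a message, and nothing moves.
- robot.read_state(): the state, without advancing time (a new reading comes with each control period).
- robot.get_image(name): name is "scene" or "top" or "wrist"; returns a dict with "image" (420x560x3 uint8, blue, green, red), "K" (3x3 intrinsics, pixels), "rvec" (rotation vector, rad) and "tvec" (3), from world to camera coordinates, as OpenCV has them. Camera axes: x right, y down, z forward; pixel columns grow to the right and rows downward; lengths in m; the calibration is good to about 2 mm. A picture is of the moment at which its call begins. There is no depth.
- robot.sign_off(): hands the job in; it is judged then, once.
The state is a dict: "time": time; "qpos": joint angles; "qvel": joint speeds; "tau": joint torques, N m; "tool_pos": TCP position; "eef_rot": TCP orientation; "force": force on the tool from outside, world axes, zero at the start; "ft_torque": the same for the moment, N m; "grip_width": finger opening in m; "finger_force": force on a finger pad.
Only numpy, scipy, OpenCV 4.12 (cv2) and the standard library are available. Lean on these libraries where they do the work, as an engineer would, in place of code of your own. Each camera call takes 0.05 s, during which the arm holds its last target. There are 200 camera calls.

## Working session

There is one attempt and no reset: what is moved stays moved. The work goes in short steps, Python scripts to look and compute and a tool call to move; the robot and the scene stay as the last step left them, time stands still between calls to the robot, and variables do not carry over. Pictures are saved under pics/ and viewed, at most 10 in all, crops included, and the job is handed in when it is done.

```bash
mkdir -p pics; cat > h.py <<'E'
import numpy as np, cv2
from cell import robot
from scipy.spatial.transform import Rotation as R
def snap(n,f):
    d=robot.get_image(n); cv2.imwrite(f'pics/{f}.png',d['image'])
    np.savez(f'pics/{f}.npz',K=d['K'],rvec=d['rvec'],tvec=d['tvec']); return d
def px(f,u,v,z):
    d=np.load(f'pics/{f}.npz'); Rm=R.from_rotvec(d['rvec'].ravel()).as_matrix()
    c=-Rm.T@d['tvec'].ravel(); r=Rm.T@np.linalg.inv(d['K'])@[u,v,1]
    return c+r*(z-c[2])/r[2]
def proj(f,P):
    d=np.load(f'pics/{f}.npz'); return cv2.projectPoints(np.array(P,float).reshape(-1,3),d['rvec'],d['tvec'],d['K'],None)[0].reshape(-1,2)
def tool(P):
    s=robot.read_state(); return R.from_quat(s['eef_rot']).inv().apply(np.array(P)-s['tool_pos'])
E
python3 - <<'E'
from h import *
a=snap('scene','s0');b=snap('top','t0')
s=robot.read_state();print(s['time'],s['tool_pos'],R.from_quat(s['eef_rot']).as_matrix().round(3))
E
```

```text
0.1 [ 0.18559774 -0.59631612  0.2260124 ] [[ 0.955  0.297 -0.001]
 [ 0.297 -0.955  0.001]
 [-0.    -0.001 -1.   ]]
```

View pics/s0.png

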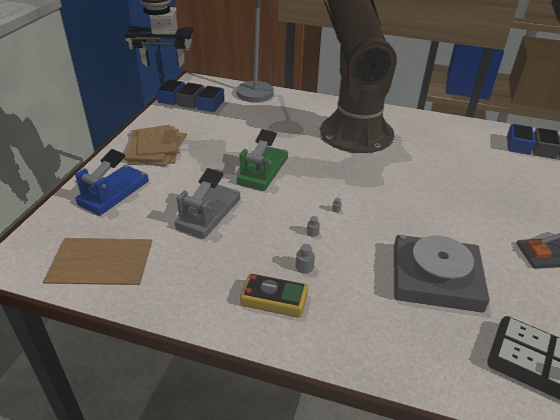

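View pics/t0.png

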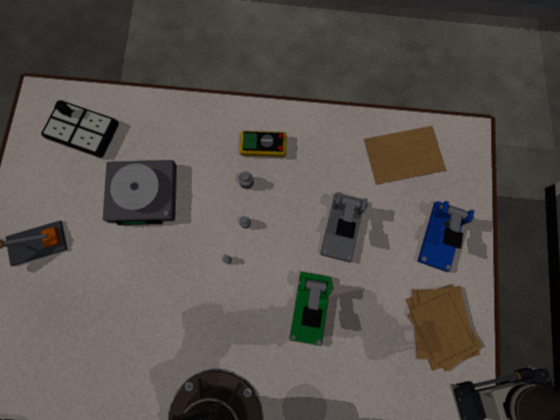

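The scene picture shows the three weights at (305,258), (313,226) and (337,205), with the farthest one largest. The top picture has them at (246,180), (245,222) and (227,259). The switch boxes in the top picture are grey (345,227), blue (445,237) and green (312,308), and I choose the grey one. The scale pan is at (135,186). One close crop will check this.

```bash
python3 - <<'E'
from h import *
a=cv2.imread('pics/t0.png')
c1=cv2.resize(a[120:280,90:270],None,fx=4.4,fy=3.6)[:1]
A=cv2.resize(a[145:235,95:185],(400,400),interpolation=2); B=cv2.resize(a[185:275,300:390],(400,400),interpolation=2)
C=cv2.resize(a[155:200,225:270],(200,200),interpolation=2);
cv2.imwrite('pics/c0.png',np.vstack([np.hstack([A,B]),np.hstack([C,cv2.resize(a[200:245,225:270],(200,200),interpolation=2),np.zeros((200,400,3),np.uint8)])]))
d=np.load('pics/t0.npz');print(-R.from_rotvec(d['rvec'].ravel()).as_matrix().T@d['tvec'].ravel())
for n,u,v,z in[('L',246,178,.06),('M',245,221,.045),('S',227,258,.035),('pan',134,186,.075),('pad',345,228,.111)]:print(n,px('t0',u,v,z).round(4))
E
```

```text
[ 0.32722584 -0.14551122  1.15659127]
L [ 0.6597 -0.0099  0.06  ]
M [ 0.5367 -0.0202  0.045 ]
S [0.428  0.0189 0.035 ]
pan [0.6006 0.3008 0.075 ]
pad [ 0.5315 -0.296   0.111 ]
```

View pics/c0.png

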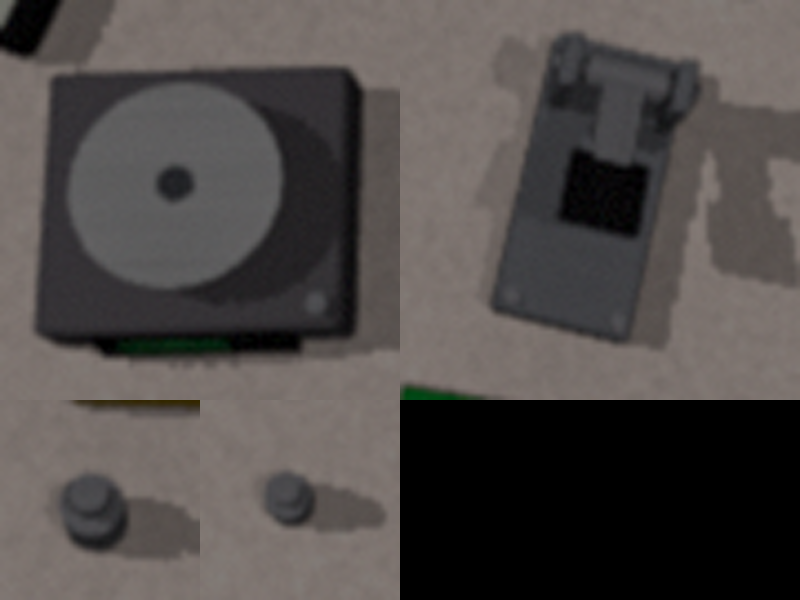

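```bash
python3 - <<'E'
from h import *
for n,u,v,z in[('L',245.5,175.9,.066),('pan',134.4,186.2,.075),('pad',346.1,228.2,.111),('e1',335,195.2,.028),('e0',321.9,253.6,.028)]:print(n,px('t0',u,v,z).round(4))
E
```

```text
L [ 0.664  -0.0084  0.066 ]
pan [0.6001 0.2996 0.075 ]
pad [ 0.5313 -0.299   0.111 ]
e1 [ 0.6427 -0.2725  0.028 ]
e0 [ 0.4675 -0.2472  0.028 ]
```

Request:
step_hand([
  {"az":0.15,"aperture":0.092},
  {"az":0.15,"aperture":0.092},
  {"x":0.028,"y":-0.036,"aperture":0.092},
  {"x":0.028,"y":-0.036,"aperture":0.092},
  {"x":0.028,"y":-0.036,"aperture":0.092},
  {"x":0.028,"y":-0.036,"aperture":0.092},
  {"x":0.028,"y":-0.036,"aperture":0.092},
  {"x":0.028,"y":-0.036,"aperture":0.092},
  {"x":0.028,"y":-0.036,"aperture":0.092},
  {"x":0.028,"y":-0.036,"aperture":0.092},
])

```text
time: 1.1
tool_pos: [0.4099, -0.3067, 0.2266]
eef_rot: [1.0, 0.001, -0.0, -0.0]
force: [0.5, -0.3, 0.2]
grip_width: 0.0918
finger_force: 0.0
```

Request:
step_hand([
  {"x":0.028,"y":-0.036,"aperture":0.092},
  {"x":0.028,"y":-0.036,"aperture":0.092},
  {"x":0.028,"y":-0.036,"aperture":0.092},
  {"x":0.028,"y":-0.036,"aperture":0.092},
  {"x":0.028,"y":-0.036,"aperture":0.092},
  {"x":0.028,"y":-0.036,"aperture":0.092},
  {"x":0.028,"y":-0.036,"aperture":0.092},
  {"aperture":0.092},
  {"aperture":0.092},
])

```text
time: 2.0
tool_pos: [0.6048, -0.0549, 0.2259]
eef_rot: [1.0, 0.002, -0.001, -0.0]
force: [-0.2, -1.3, -0.3]
grip_width: 0.0917
finger_force: 0.0
```

```bash
python3 - <<'E'
from h import *
snap('wrist','w0');print(proj('w0',[[.66,-.01,.066],[.66,-.01,0]]));s=robot.read_state();print(s['tool_pos'],R.from_quat(s['eef_rot']).as_matrix().round(3))
E
```

```text
[[223.67761021 125.91011377]
 [232.43092282 121.03145947]]
[ 0.6042658  -0.05655483  0.22607596] [[ 1.     0.002 -0.001]
 [ 0.002 -1.    -0.001]
 [-0.001  0.001 -1.   ]]
```

View pics/w0.png

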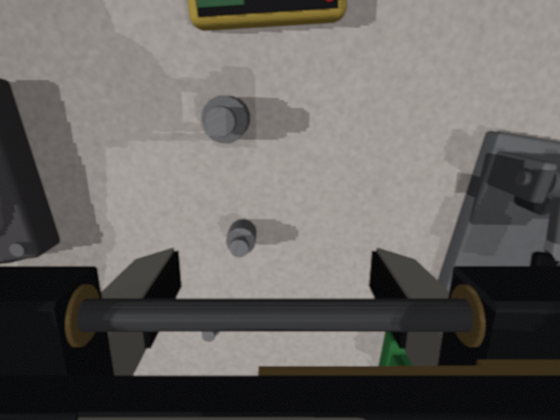

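The wrist picture shows the large weight with its head top at (218,124) and the base of its outline near (227,119). The medium weight is at (240,237) and the multimeter is above.

```bash
python3 - <<'E'
from h import *
p=cv2.imread('pics/w0.png')[80:160,185:285]
cv2.imwrite('pics/c1.png',cv2.resize(p,(800,640)[:2],interpolation=2)[:600])
L=px('w0',218.5,123.5,.066);print(L,px('w0',226,119,.035))
for x,y in((L[0],L[1]),(.664,-.0084)):
  print([tuple(q) for q in proj('w0',[[x,y,.066],[x,y,.042],[x,y,0]]).round(1)],proj('t0',[[x,y,.066],[x,y,0]]).round(1).tolist())
E
```

```text
[ 0.66199664 -0.00564467  0.066     ] [ 0.66400468 -0.00807759  0.035     ]
[(np.float64(218.5), np.float64(123.5)), (np.float64(222.4), np.float64(121.7)), (np.float64(228.1), np.float64(119.0))] [[244.5, 176.5], [246.4, 183.1]]
[(np.float64(221.6), np.float64(121.1)), (np.float64(225.4), np.float64(119.4)), (np.float64(230.8), np.float64(117.0))] [[245.5, 175.9], [247.4, 182.6]]
```

View pics/c1.png

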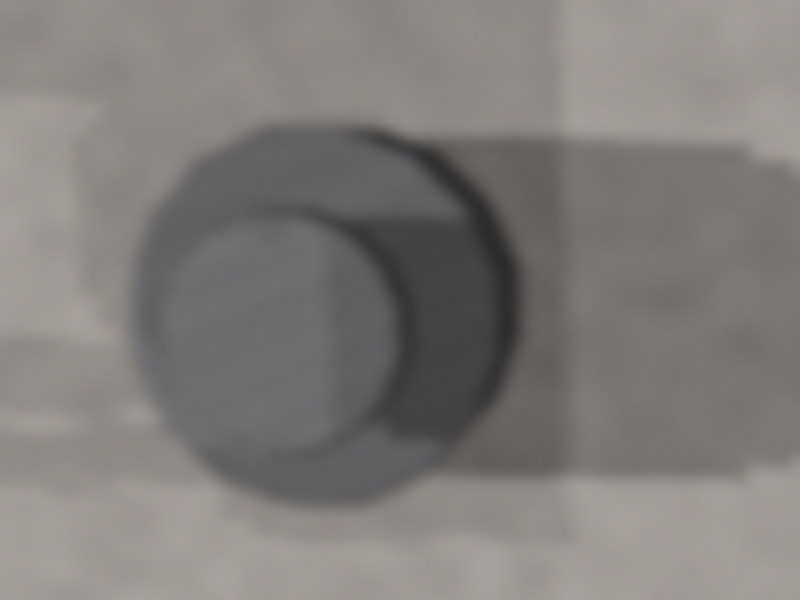

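The crop puts the head centre at (220.0,121.6) in the full image and the body-top centre at (224.5,119.4). That gives the weight at about (0.664, -0.007).

Request:
step_hand([
  {"x":0.03,"y":-0.025,"aperture":0.092},
  {"x":0.03,"y":-0.0245,"aperture":0.092},
  {"z":0.04,"aperture":0.092},
  {"z":0.04,"aperture":0.092},
  {"z":0.03,"aperture":0.092},
  {"z":0.02,"aperture":0.092},
  {"aperture":0.092},
])

```text
time: 2.75
tool_pos: [0.6619, -0.009, 0.0936]
eef_rot: [1.0, -0.0, -0.003, 0.001]
force: [0.2, -0.1, 0.6]
grip_width: 0.0918
finger_force: 0.0
```

```bash
python3 - <<'E'
from h import *
print(tool([.664,-.007,.012]))
E
```

```text
[ 0.00264703 -0.00213135  0.08154108]
```

Request:
step_hand([
  {"x":0.0026,"y":-0.002,"z":0.02,"aperture":0.092},
  {"z":0.02,"aperture":0.092},
  {"z":0.02,"aperture":0.092},
  {"z":0.012,"aperture":0.092},
  {"z":0.008,"aperture":0.092},
  {"aperture":0.092},
  {"aperture":0.02},
  {"aperture":0.02},
  {"aperture":0.02},
  {"aperture":0.02},
  {"aperture":0.02},
  {"aperture":0.02},
], grip_force=30)

```text
time: 3.95
tool_pos: [0.6674, -0.0044, 0.0168]
eef_rot: [1.0, 0.001, 0.0, 0.0]
force: [0.2, -1.1, -0.7]
grip_width: 0.0483
finger_force: 0.0
```

Request:
step_hand([
  {"aperture":0.02},
  {"aperture":0.02},
  {"aperture":0.02},
])

```text
time: 4.25
tool_pos: [0.6673, -0.005, 0.0168]
eef_rot: [1.0, 0.001, -0.0, 0.0]
force: [-0.3, -2.3, 1.6]
grip_width: 0.043
finger_force: 30.0
```

Request:
step_hand([
  {"z":-0.02,"aperture":0.02},
  {"z":-0.03,"aperture":0.02},
  {"z":-0.04,"aperture":0.02},
  {"z":-0.04,"aperture":0.02},
  {"z":-0.03,"aperture":0.02},
  {"aperture":0.02},
  {"aperture":0.02},
  {"aperture":0.02},
])

```text
time: 5.05
tool_pos: [0.6658, -0.0045, 0.1741]
eef_rot: [1.0, 0.001, -0.002, 0.0]
force: [-0.6, 0.3, -6.7]
grip_width: 0.0431
finger_force: 30.0
```

```bash
python3 - <<'E'
from h import *
d=snap('wrist','w1');snap('scene','s1')
s=robot.read_state();t=np.array(s['tool_pos']);print(t,s['force'])
q=proj('w1',[t+[-.0034,-.002,.049],t+[0,0,.049]]);print(q)
im=cv2.resize(d['image'],(560,420));k=cv2.imread('pics/s1.png')[160:300,180:500]
cv2.imwrite('pics/c2.png',np.vstack([cv2.resize(d['image'][200:380,80:480],(660,297)),cv2.resize(k,(660,289))]))
E
```

```text
[ 0.66603742 -0.00447163  0.17430706] [-0.25678928 -0.44062774 -5.78594264]
[[282.36917069 343.71045591]
 [276.67199315 335.41135114]]
```

View pics/c2.png

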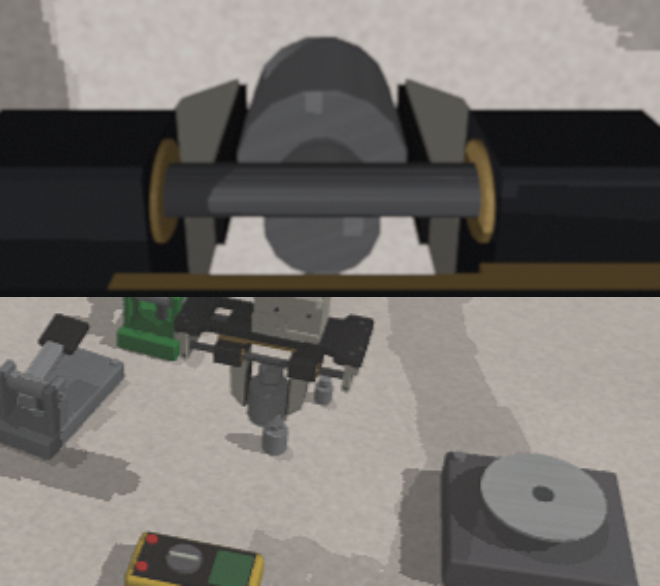

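The weight is held upright between the pads, with the head centred close to the TCP in the wrist view. The pan spot in the scene picture is at about (443,255). I'll move behind the pan to look at it with the wrist camera.

Request:
step_hand([
  {"x":-0.012,"y":-0.018,"z":-0.01,"aperture":0.02},
  {"x":-0.024,"y":-0.036,"z":-0.01,"aperture":0.02},
  {"x":-0.024,"y":-0.036,"aperture":0.02},
  {"x":-0.024,"y":-0.036,"aperture":0.02},
  {"x":-0.024,"y":-0.036,"aperture":0.02},
  {"x":-0.024,"y":-0.036,"aperture":0.02},
  {"x":-0.024,"y":-0.036,"aperture":0.02},
  {"x":-0.012,"y":-0.018,"aperture":0.02},
  {"aperture":0.02},
  {"aperture":0.02},
  {"aperture":0.02},
])

```text
time: 6.25
tool_pos: [0.4992, 0.2461, 0.1963]
eef_rot: [1.0, 0.0, -0.0, 0.001]
force: [-0.1, -0.7, -5.6]
grip_width: 0.043
finger_force: 30.0
```

```bash
python3 - <<'E'
from h import *
d=snap('wrist','w2');t=snap('top','t2')
print(px('s1',442.8,255,.075),proj('w2',[.6,.3,.075]))
s=robot.read_state();print(s['tool_pos'],R.from_quat(s['eef_rot']).as_matrix().round(4).tolist())
cv2.imwrite('pics/w2v.png',d['image'])
E
```

```text
[0.60240099 0.29880288 0.075     ] [[200.73278714  65.53550109]]
[0.49946082 0.24604238 0.19643508] [[1.0, -0.0003, -0.0002], [-0.0003, -1.0, -0.0007], [-0.0002, 0.0007, -1.0]]
```

View pics/w2.png

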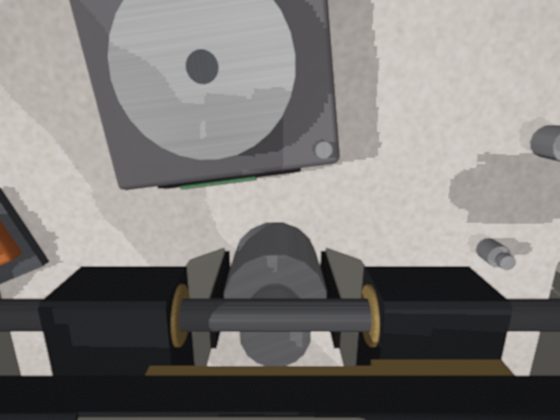

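The pan spot is at (202,66.5), which fits the (0.600, 0.2985) found from the other cameras. I'm moving over it.

Request:
step_hand([
  {"x":0.02,"y":-0.01,"aperture":0.02},
  {"x":0.03,"y":-0.016,"aperture":0.02},
  {"x":0.03,"y":-0.016,"aperture":0.02},
  {"x":0.021,"y":-0.0105,"z":0.01,"aperture":0.02},
  {"z":0.025,"aperture":0.02},
  {"z":0.025,"aperture":0.02},
  {"z":0.015,"aperture":0.02},
  {"aperture":0.02},
  {"aperture":0.02},
  {"aperture":0.02},
])

```text
time: 7.35
tool_pos: [0.6008, 0.3003, 0.1233]
eef_rot: [1.0, 0.001, 0.001, -0.001]
force: [-0.2, 0.0, -4.7]
grip_width: 0.0435
finger_force: 30.0
```

```bash
python3 - <<'E'
from h import *
print(tool([.6005,.2985,.095]),robot.read_state()['force'])
E
```

```text
[-0.00031781  0.00186087  0.02833078] [-0.20905032  0.04817633 -4.6748103 ]
```

Request:
step_hand([
  {"y":0.0018,"z":0.008,"aperture":0.02},
  {"z":0.008,"aperture":0.02},
  {"z":0.006,"aperture":0.02},
  {"z":0.004,"aperture":0.02},
  {"z":0.003,"aperture":0.02},
  {"z":0.003,"aperture":0.02},
  {"z":0.002,"aperture":0.02},
  {"aperture":0.02},
  {"aperture":0.02},
])

```text
time: 8.25
tool_pos: [0.5998, 0.2982, 0.088]
eef_rot: [1.0, 0.001, 0.0, -0.0]
force: [-2.0, 0.1, -2.4]
grip_width: 0.0433
finger_force: 30.0
```

```bash
python3 - <<'E'
from h import *
for i in range(3): robot.get_image('wrist')
s=robot.read_state();print(s['tool_pos'],s['force'])
E
```

```text
[0.59988771 0.29819296 0.08800528] [-1.07918194 -0.66490987 -2.22469179]
```

Request:
step_hand([
  {"z":0.0015,"aperture":0.02},
  {"z":0.0015,"aperture":0.02},
  {"aperture":0.02},
  {"aperture":0.02},
  {"aperture":0.05},
  {"aperture":0.05},
  {"aperture":0.06},
  {"aperture":0.092},
  {"aperture":0.092},
  {"aperture":0.092},
  {"aperture":0.092},
  {"aperture":0.092},
])

```text
time: 9.6
tool_pos: [0.5998, 0.2981, 0.0847]
eef_rot: [1.0, 0.001, 0.0, 0.0]
force: [-0.5, -0.4, -0.5]
grip_width: 0.0903
finger_force: 0.0
```

Request:
step_hand([
  {"z":-0.008,"aperture":0.092},
  {"z":-0.02,"aperture":0.092},
  {"z":-0.03,"aperture":0.092},
  {"z":-0.03,"aperture":0.092},
  {"z":-0.03,"aperture":0.092},
  {"aperture":0.092},
])

```text
time: 10.2
tool_pos: [0.6019, 0.2997, 0.2084]
eef_rot: [1.0, 0.001, 0.004, -0.002]
force: [0.6, 0.4, 1.6]
grip_width: 0.092
finger_force: 0.0
```

```bash
python3 - <<'E'
from h import *
t=snap('top','t3')['image'];s=snap('scene','s3')['image'];w=snap('wrist','w3')['image']
p=[[.6,.2985,.068+.066]]
print(proj('s3',p),proj('w3',p))
cv2.imwrite('pics/c3.png',np.hstack([cv2.resize(s[180:320,370:510],(400,400),interpolation=2),cv2.resize(w[210:420,175:385],(400,400),interpolation=2)]))
E
```

```text
[[448.85821688 235.11018705]] [[275.73276792 222.27725779]]
```

View pics/c3.png

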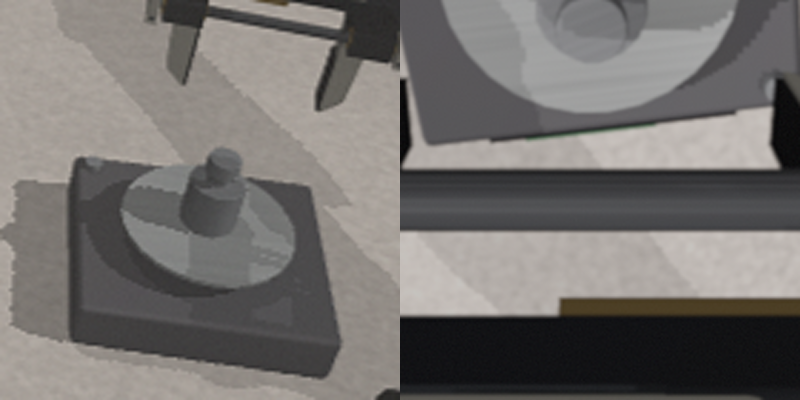

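In the scene view the weight stands upright and released at the pan centre. Its head is at (449,236), against (448.9,235.1) predicted. Next is the lever, and I'll shut the fingers on the way.

Request:
step_hand([
  {"x":-0.006,"y":0.02,"aperture":0.092},
  {"x":-0.0115,"y":0.042,"az":0.05,"aperture":0},
  {"x":-0.0115,"y":0.042,"az":0.05,"aperture":0},
  {"x":-0.0115,"y":0.042,"az":0.044,"aperture":0},
  {"x":-0.0115,"y":0.044,"aperture":0},
  {"x":-0.0115,"y":0.044,"aperture":0},
  {"x":-0.0115,"y":0.044,"aperture":0},
  {"x":-0.0115,"y":0.044,"aperture":0},
], grip_force=20)

```text
time: 11.15
tool_pos: [0.481, -0.0153, 0.2017]
eef_rot: [0.997, -0.071, -0.001, 0.0]
force: [0.5, 0.2, 0.5]
grip_width: 0.0406
finger_force: 0.0
```

Request:
step_hand([
  {"x":-0.0115,"y":0.044,"aperture":0},
  {"x":-0.0115,"y":0.044,"aperture":0},
  {"x":-0.0115,"y":0.044,"aperture":0},
  {"x":-0.0115,"y":0.044,"aperture":0},
  {"x":-0.0115,"y":0.044,"aperture":0},
  {"x":-0.0115,"y":0.044,"aperture":0},
  {"y":0.02,"aperture":0},
  {"aperture":0},
  {"aperture":0},
])

```text
time: 12.05
tool_pos: [0.3738, -0.2844, 0.2018]
eef_rot: [0.997, -0.071, -0.001, -0.001]
force: [0.0, 0.1, -0.1]
grip_width: 0.0006
finger_force: 0.0
```

```bash
python3 - <<'E'
from h import *
snap('wrist','w4');print(proj('w4',[.5313,-.299,.111]))
s=robot.read_state();print(s['tool_pos'],s['grip_width'],R.from_quat(s['eef_rot']).as_matrix().round(4).tolist())
E
```

```text
[[262.5298501  -43.37819684]]
[ 0.37419202 -0.28375253  0.20201685] 0.00035180797348023337 [[0.99, -0.1409, -0.0012], [-0.1409, -0.99, 0.0013], [-0.0014, -0.0011, -1.0]]
```

View pics/w4.png

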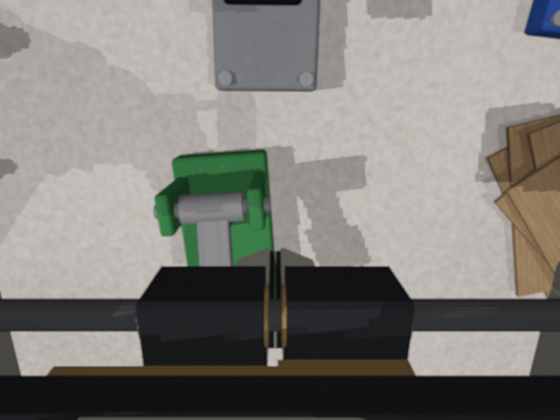

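The wrist picture shows the grey box squarely aligned, with its edges at columns 215 to 318 and its pad above the frame. The green look-alike is below the hand. I'll move closer and find the black pad by thresholding.

Request:
step_hand([
  {"x":0.025,"aperture":0},
  {"x":0.03,"aperture":0},
  {"x":0.02,"aperture":0},
  {"aperture":0},
  {"aperture":0},
])

```text
time: 12.6
tool_pos: [0.4487, -0.294, 0.2021]
eef_rot: [0.998, -0.07, -0.001, -0.0]
force: [-0.6, 0.2, -0.8]
grip_width: 0.0003
finger_force: 0.0
```

```bash
python3 - <<'E'
from h import *
im=snap('wrist','w5')['image'];p=proj('w5',[.5313,-.299,.111])[0];print(p)
m=(im.max(2)<30).astype(np.uint8);m[250:]=0
n,l,st,c=cv2.connectedComponentsWithStats(m)
for i in range(1,n):
    if st[i,4]>300: print(st[i],c[i],px('w5',*c[i],.108))
print(tool([.526,-.298,.13]),robot.read_state()['tool_pos'])
E
```

```text
[265.90375256  91.32386094]
[ 231   55   72   74 1849] [269.73336939  86.0362358 ] [ 0.53427613 -0.30190716  0.108     ]
[ 0.07772216 -0.00731765  0.07219939] [ 0.44810709 -0.29439882  0.20229634]
```

Request:
step_hand([
  {"x":0.025,"y":-0.002,"aperture":0},
  {"x":0.03,"y":-0.003,"aperture":0},
  {"x":0.023,"y":-0.0015,"z":0.012,"aperture":0},
  {"z":0.03,"aperture":0},
  {"z":0.02,"aperture":0},
  {"z":0.01,"aperture":0},
  {"aperture":0},
  {"aperture":0},
])

```text
time: 13.45
tool_pos: [0.5267, -0.3004, 0.1317]
eef_rot: [0.997, -0.071, 0.0, 0.0]
force: [1.0, -0.5, 0.6]
grip_width: 0.0005
finger_force: 0.0
```

```bash
python3 - <<'E'
from h import *
print(tool([.526,-.2985,.086]),robot.read_state()['tool_pos'])
E
```

```text
[-0.00098968 -0.0018108   0.04564986] [ 0.52669046 -0.30041449  0.13165114]
```

Request:
step_hand([
  {"x":-0.001,"y":-0.0015,"z":0.008,"aperture":0},
  {"z":0.006,"aperture":0},
  {"z":0.006,"aperture":0},
  {"z":0.005,"aperture":0},
  {"z":0.005,"aperture":0},
  {"z":0.004,"aperture":0},
  {"aperture":0},
])

```text
time: 14.15
tool_pos: [0.5253, -0.2987, 0.0962]
eef_rot: [0.997, -0.071, -0.001, -0.0]
force: [-2.8, -0.1, 6.2]
grip_width: 0.0004
finger_force: 3.0
```

```bash
python3 - <<'E'
from h import *
print(tool([.526,-.2985,.086]),robot.read_state()['force'])
E
```

```text
[ 0.00071539 -0.0003529   0.01022499] [-2.76677044 -0.12917213  6.20777812]
```

Request:
step_hand([
  {"z":0.003,"aperture":0},
  {"z":0.003,"aperture":0},
  {"z":0.002,"aperture":0},
  {"z":0.002,"aperture":0},
  {"aperture":0},
  {"aperture":0},
  {"aperture":0},
])

```text
time: 14.85
tool_pos: [0.5247, -0.2987, 0.0867]
eef_rot: [0.997, -0.071, -0.001, -0.0]
force: [-5.4, 0.7, 7.8]
grip_width: 0.0008
finger_force: 3.9
```

```bash
python3 - <<'E'
from h import *
im=snap('scene','s6')['image']
s=robot.read_state();print(s['tool_pos'],s['force'])
cv2.imwrite('pics/c6.png',np.hstack([cv2.resize(im[150:250,160:260],(400,400),interpolation=2),cv2.resize(im[180:320,370:510],(400,400),interpolation=2)]))
E
```

```text
[ 0.52469151 -0.29873498  0.0866825 ] [-5.75379274  1.21328565  7.87440885]
```

View pics/c6.png

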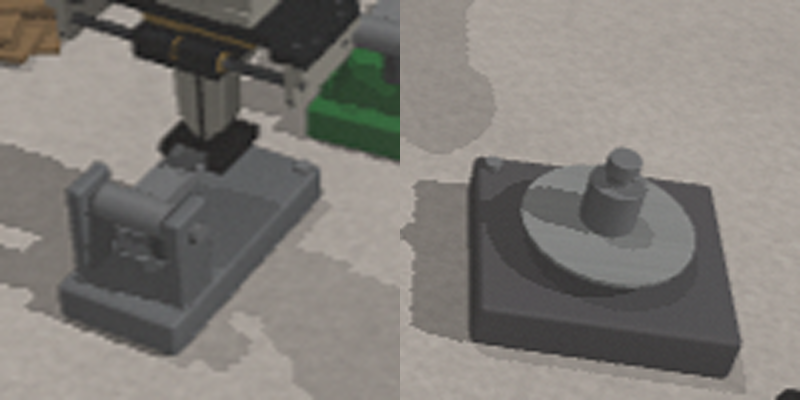

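The lever is level with the shut fingers pressing the middle of the pad, and the weight still stands upright on the pan. I'll hold a little longer and hand in.

Request:
step_hand([
  {"aperture":0},
  {"aperture":0},
  {"aperture":0},
  {"aperture":0},
  {"aperture":0},
])

```text
time: 15.4
tool_pos: [0.5247, -0.2987, 0.0867]
eef_rot: [0.997, -0.071, -0.001, -0.0]
force: [-5.2, 0.5, 7.7]
grip_width: 0.0004
finger_force: 3.9
```

```bash
python3 -c "
from cell import robot
print(robot.sign_off())"
```

```text
the job is handed in; nothing more can be done
None
```

I handed the job in at 15.4 s: the 500 g weight stands upright and released at the centre of the pan, and the shut fingers hold the grey box's lever level with about 8 N; the hand-in returned no verdict.

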